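# Clamp the white standard on the reflectance meter

### The arm

A 6-joint arm with a two-finger parallel gripper is mounted at the origin on a cart in front of the work surface, level with it; the furniture and walls round the work are solid. World frame = base frame: x ahead of the robot, y to its left, z up, the work surface at z = 0. Lengths are in mm, angles in rad, forces in N, time in s.
With the tool pointing down it reaches from about 350 to 1000 mm from the base axis. Payload 7.1 kg.
Tool frame: the origin (TCP) lies between the finger pads; the fingertips stand r.tip_extent ahead of it and the grasp point (between the pads) lies 3 mm ahead of it (r.tip_extent is the distance from the TCP to the fingertips, in mm); z points along the fingers, y is the direction in which the jaws open and shut (so a half turn about z gives the same grasp; the last joint's range is limited). The gripper opens to 85 mm and grips with 20 to 120 N. Pads are 22 mm wide; open, the fingers measure 114 mm over their backs; the gripper's body (76 mm by 85 mm) begins 54 mm behind the grasp point. The pads swing forward as they close: fully open they stand 13 mm farther back than shut.
Start: joints at [-1.262, 0.423, 1.63, -0, 1.089, -0.019], TCP at [201.243, -591.698, 253.319] pointing down, gripper open.
Joint ranges: [-3, 3], [-0.9, 2.11], [0.09, 2.58], [-1.31, 4.45], [0.11, 2.69], [-2.54, 2.54]. Speed limits (rad/s): [2.39, 2.39, 3.01, 3.14, 3.14, 3.14].

### API

Orientations are given as a unit quaternion [x, y, z, w].
In Python, from cell import r gives the robot as it stands.
- The arm moves only by the tool servo_tool, never from a script. Its argument "commands" is a list of rows, each a list of 6 numbers: the shift along the world's x, y, z in cm, then the turn, a rotation vector about the world's x, y, z in degrees. A call has 1 to 10 rows; each row shifts and turns the commanded pose from where the row before left it; what a row does not reach is not made up. A row lasts 1/12 s, in which the tool goes at most 41.7 mm and 7.16 degrees, less where a joint would pass 70% of its speed; a pose out of reach is approached as far as the arm can. A call with a gripper value outside its range is refused whole. "jaw" is the finger opening in cm, from 0 to 8.54, set as the call begins (left out, the last holds). The fingers move at their own pace and stop on an object; "force" is the grip in N (left out, the last holds). Time passes only in rows, so rows that do not move let the fingers close. It gives the time, the measured TCP pose, the force and the opening at its end, in the units of the state.
- r.read_state(): the state, without advancing time (a new reading comes with each control period).
- r.read_camera(name): name is "scene" or "top" or "wrist"; returns the picture (480x640x3 uint8, red, green, blue); there is no depth.
- r.calibration(name): a dict with "fx", "fy", "cx", "cy" (pixels), "origin" and "attitude" of the camera in the world. Camera axes: x right, y down, z forward; pixel columns grow to the right and rows downward; lengths in mm; the calibration is good to about 2 mm. A picture is of the moment at which its call begins: read the wrist's pose just before it. calibration takes no time and is no camera call; for the wrist camera it gives the pose at the moment of the call.
- r.finish_job(): hands the job in, once; it reports no verdict.
The state is a dict: "time": time; "joints": joint angles; "joint_vel": joint speeds; "effort": joint torques, N m; "eef_pos": TCP position; "orientation": TCP orientation; "contact_force": force on the tool from outside, world axes, zero at the start; "torque": the same for the moment, N m; "gripper_width": opening from 0.0 (shut) to 1.0 (fully open).
Only numpy, scipy, OpenCV 4.12 (cv2) and the standard library are available. Lean on these libraries where they do the work, as an engineer would, in place of code of your own. Each camera call takes 0.05 s, during which the arm holds its last target. There are 200 camera calls.

### The job

Get the reflectance meter ready for its white calibration: put the white standard knob-up on the three seat balls over the measuring port and nudge it back until its rim touches both locating posts. Only then swing the red-knobbed lever all the way round to its stop, so that its roller holds the standard against both posts. Leave the grey standard where it is on the mat, and do not knock or shove the sample jar or the dropper bottle.

Things in the scene. Friction and masses are not known exactly. Their poses are not given: they have to be found in the camera images.
- meter: low white instrument fixed to the bench. Origin on the bench under the centre of its measuring port; +x points to its raised rear housing, -x to its front (towards the robot), +y left, z up. Deck 28 mm high, x = -103 to 92 mm, 120 mm wide; its rear housing (x = 40 to 92 mm) is 64 mm high. The rest of the deck and the posts stay below 46 mm, the lever's knob below 72 mm.
- nest (a point): centre of the port at the height of the seat balls' tops, 32 mm above the bench; axes as the meter's. Three steel seat balls stand 16 mm round it (one towards -x, two towards +x). Here lies the centre of the white standard's underside when it is on the seats and against both posts.
- post_left: left locating post: a polished 12 mm steel ball (it slips easily on the standard, as the seat balls do) on a thin stem, its centre 40 mm above the bench and 31 mm from the nest centre (meter x = 17.8, y = +25.4 mm), top at 46 mm. Origin on the deck under the ball. The standard is pushed along the meter's +x into the V of the two posts.
- post_right: right locating post, as the left one at meter x = 17.8, y = -25.4 mm.
- roller: brass roller, 24 mm diameter, on the lever's inner arm, 45 mm from the pivot; origin at its centre, 40 mm above the bench (top 44 mm). With the lever open it is off to the meter's right and 45 mm of deck is free in front of the standard for nudging; at the lever's stop it presses on the front (-x) of the standard's rim.
- lever (a joint): clamp lever angle about its vertical axis, rad. 0 = open, handle arm 80 deg to the left of the meter's +x; grows counter-clockwise from above as the handle comes round to the front, to the stop at 1.83, handle arm along -x, roller just past dead centre so it stays shut. Meets the standard at about 1.5, then takes some newtons at the knob; else it moves lightly and stays where left.
- lever_pivot (a point): the lever's axis, 81 mm in front of the nest centre on the meter's -x axis, 38 mm above the bench (the pivot screw rises to 42 mm).
- lever_knob (a point): middle of the upright red knob at the end of the lever's handle arm, 55 mm from the pivot, 58 mm above the bench: a round knob of 18 mm diameter at its widest, from 36 to 72 mm above the bench. The flat arm below it reaches 36 mm above the bench.
- white_standard: white round disc, 50 mm diameter and 16 mm thick, with a round aluminium knob in the middle of its top (20 mm diameter, reaching from 16 to 40 mm above the underside; top rim of the disc at 16 mm), 0.1 to 0.22 kg. Origin at the centre of its underside, z up. Lies on the mat knob-up.
- grey_standard: dark grey standard of the same shape on the same mat, about 100 mm from the white one, either one on either end. To be left alone.
- mat: blue bench mat, 105 x 205 x 4 mm, fixed, to the left of the meter; origin under its centre, long side along its y.
- sample_jar: small clear jar with white lid, 50 mm diameter, 53 mm high, bystander on the bench to the right of the meter's front; origin at its underside.
- dropper_bottle: white dropper bottle with red cap, 33 mm diameter, 104 mm high, bystander behind the mat; origin at its underside.
Not all that is in view belongs to the job. What is shaped like the white_standard but purple is not meant.

How it is judged:
By the outcome, as a careful person would: the job done as asked, in the order asked, and still so for the second after the job is handed in, with the robot touching nothing.
It also fails if it takes over 61 s, if anything falls off the work surface, if the arm or the gripper's body presses on something with over 40 N, if the wrist force passes 120 N, or if a joint passes its speed limit or range.

## Working session

There is one attempt and no reset: what is moved stays moved. The work goes in short steps, Python scripts to look and compute and a tool call to move; the robot and the scene stay as the last step left them, time stands still between calls to the robot, and variables do not carry over. Pictures are saved under pics/ and viewed, about 8 in all and at most 12, crops included, and the job is handed in when it is done.

Besides the shell and the picture viewer there is one more tool, called after "Request:" as name(argument=value, ...) on one line, values as JSON. servo_tool: Moves the arm, as the interface text tells. Its arguments: {"type":"object","properties":{"commands":{"type":"array","items":{"type":"array","items":{"type":"number"}}},"jaw":{"type":"number"},"force":{"type":"number"}},"required":["commands"]}

```bash
mkdir -p pics; ls; python3 - <<'E'
from cell import r
import cv2
s=r.read_state();print(s['time'],s['eef_pos'],s['orientation'],s['gripper_width'],r.tip_extent)
for n in('top','scene'):
    c=r.calibration(n);print(n,c)
    cv2.imwrite(f'pics/{n}0.png',r.read_camera(n)[:,:,::-1])
E
```

```text
pics
0.0 [ 201.07058201 -591.2033384   252.5193129 ] [ 9.86596805e-01  1.63175047e-01 -1.23847143e-04 -7.95859311e-04] 0.9962635405698317 22.0
top {'fx': 548.8840745916805, 'fy': 548.8840745916805, 'cx': 321.2754886225608, 'cy': 237.34669828924942, 'origin': array([ 430.02501264,    7.02384399, 1294.80667281]), 'attitude': array([-0.70163446,  0.71147138, -0.03311091,  0.02052397])}
scene {'fx': 592.4733829398517, 'fy': 592.4733829398517, 'cx': 311.46933584638066, 'cy': 248.18231184686744, 'origin': array([ 160.46675739,  811.5417053 , 1154.05980115]), 'attitude': array([-0.21087878,  0.91609697, -0.33386442,  0.06950567])}
```

View pics/top0.png

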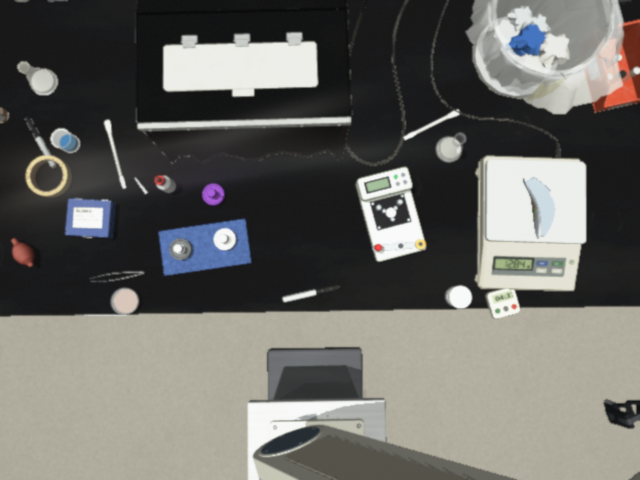

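View pics/scene0.png

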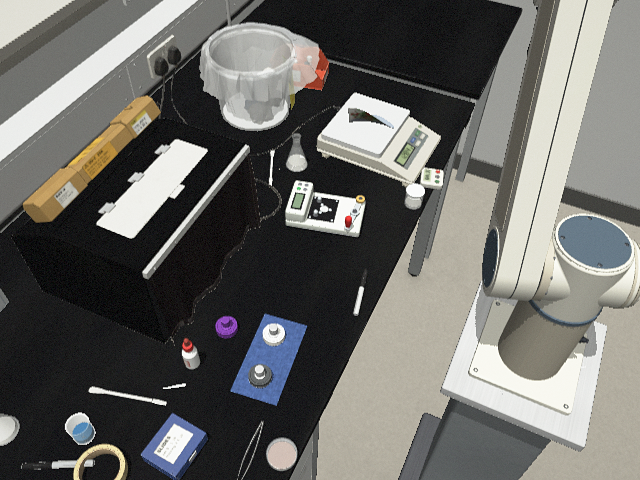

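Top view: the white standard is at (224,239) on the mat, the grey one at (180,249). The purple decoy is off the mat at (213,194). The meter is around (392,213), with the red knob at (378,247) and the roller at (420,244). I'll enlarge to confirm and measure.

```bash
cat > h.py <<'E'
import numpy as np
from scipy.spatial.transform import Rotation as R
def ray(c,px,z):
    d=R.from_quat(c['attitude']).apply([(px[0]-c['cx'])/c['fx'],(px[1]-c['cy'])/c['fy'],1.])
    o=np.array(c['origin']);return o+d*(z-o[2])/d[2]
def proj(c,P):
    p=R.from_quat(c['attitude']).inv().apply(np.array(P)-c['origin'])
    return np.array([c['cx']+c['fx']*p[0]/p[2],c['cy']+c['fy']*p[1]/p[2]])
E
python3 - <<'E'
import cv2,numpy as np
im=cv2.imread('pics/top0.png')
a=cv2.resize(im[160:268,350:432],None,fx=5,fy=5,interpolation=cv2.INTER_CUBIC)
b=cv2.resize(im[180:288,155:253],None,fx=4,fy=4,interpolation=cv2.INTER_CUBIC)
b=cv2.copyMakeBorder(b,0,540-432,0,0,cv2.BORDER_CONSTANT)
cv2.imwrite('pics/crop.png',np.hstack([a,b[:,:390]]))
E
```

```text
(no output)
```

View pics/crop.png

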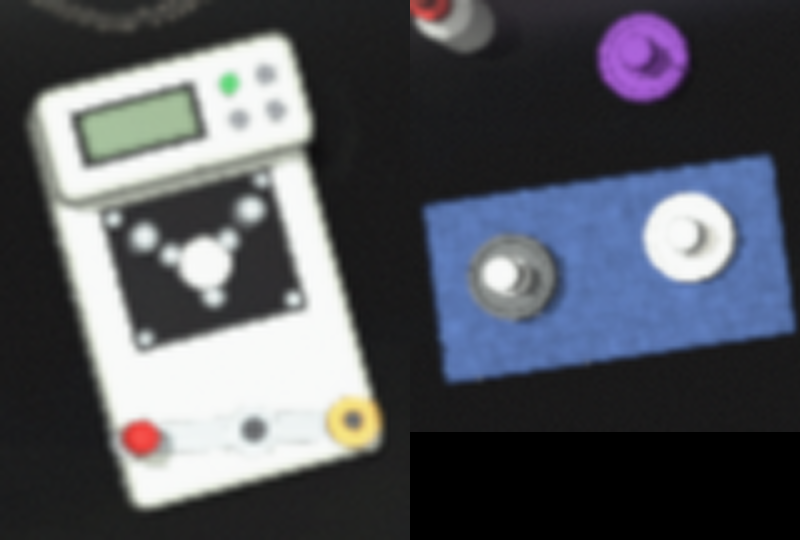

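The crop shows the white disc with its knob at crop (689,238), knob-up on the right end of the mat, and the grey one at (512,277). The purple one at (643,57) is off the mat. The meter's port is at (207,264), the posts at (144,237) and (250,209), the pivot at (254,430), the red knob at (142,437) and the roller at (354,421).

```bash
python3 - <<'E'
from cell import r
from h import *
from scipy.optimize import least_squares
c=r.calibration('top')
A=lambda u,v:np.array([(u+.5)/5-.5+350,(v+.5)/5-.5+160])
B=lambda u,v:np.array([(u-410+.5)/4-.5+155,(v+.5)/4-.5+180])
# meter-frame points
P=[((207,264),(0,0,28)),((144,237),(17.8,25.4,44)),((250,209),(17.8,-25.4,44)),((254,430),(-81,0,42)),((214,298),(-16,0,31)),((172,255),(8,13.9,31)),((230,240),(8,-13.9,31))]
K=[((142,437),(-81,0,72),55,80),((354,421),(-81,0,44),45,-100)]
def m2w(q,p):
    x,y,t=q[:3];return np.array([x+p[0]*np.cos(t)-p[1]*np.sin(t),y+p[0]*np.sin(t)+p[1]*np.cos(t),p[2]])
f=lambda q:np.concatenate([proj(c,m2w(q,p))-A(*u) for u,p in P])
s=least_squares(f,[500,-150,0.2]);print('meter',s.x,np.degrees(s.x[2]),np.round(s.fun.reshape(-1,2),2))
for u,p,_,_ in K: print('w',ray(c,A(*u),p[2]))
for a,l in((80,55),(-100,45)):
    print('pred',m2w(s.x,(-81+l*np.cos(np.radians(a)),l*np.sin(np.radians(a)),58)))
print('white disc',ray(c,B(689,238),20),'knob',ray(c,B(684,235),44));print('grey',ray(c,B(512,277),20))
cs=[(425,205),(772,155),(795,330),(447,382)]
print('mat',[np.round(ray(c,B(*q),4)) for q in cs])
print('bottle',ray(c,[165,185],90),'jar',ray(c,[459,297],53))
w=r.calibration('wrist');st=r.read_state();print(w,st['eef_pos'])
E
```

```text
meter [ 5.82019705e+02 -1.78019169e+02  2.42971393e-01] 13.92123536696615 [[-0.61  0.11]
 [ 0.32  0.  ]
 [ 0.37  0.07]
 [ 0.17  0.14]
 [-0.   -0.22]
 [-0.09 -0.05]
 [-0.17 -0.06]]
w [ 499.51066733 -141.94439537   72.        ]
w [ 507.12184146 -242.8324133    44.        ]
pred [ 499.63770964 -142.63553607   58.        ]
pred [ 506.47621512 -242.40143627   58.        ]
white disc [525.62481687 208.67742002  20.        ] knob [525.57627333 207.71840224  44.        ]
grey [504.34719068 310.86436059  20.        ]
mat [array([548., 366.,   4.]), array([575., 162.,   4.]), array([472., 149.,   4.]), array([444., 352.,   4.])]
bottle [641.88587987 328.09931995  90.        ] jar [ 384.92865771 -325.15134987   53.        ]
{'fx': 364.68945267536714, 'fy': 364.68945267536714, 'cx': 316.1348004805928, 'cy': 243.09140843955177, 'origin': array([ 273.09266185, -568.03364058,  372.97017281]), 'attitude': array([ 0.80440072, -0.5752399 , -0.08698622,  0.12029936])} [ 201.10845335 -591.26810512  252.6174455 ]
```

Request:
servo_tool(commands=[[1.1,2.7,0,0,0,-0.5],[1.1,2.7,0,0,0,-0.5],[1.1,2.7,0,0,0,-0.5],[1.1,2.7,0,0,0,-0.5],[1.1,2.7,0,0,0,-0.5],[1.1,2.7,0,0,0,-0.5],[1.1,2.7,0,0,0,-0.5],[1.1,2.7,0,0,0,-0.5],[1.1,2.7,0,0,0,-0.5],[1.1,2.7,0,0,0,-0.5]], jaw=4.5, force=30)

```text
time: 0.93
eef_pos: [311.3, -320.2, 253.1]
orientation: [0.993, 0.12, -0.0, -0.0]
contact_force: [0.9, 0.6, 0.9]
gripper_width: 0.531
```

Request:
servo_tool(commands=[[1.1,2.7,0,0,0,0],[1.1,2.7,0,0,0,0],[1.1,2.7,0,0,0,0],[1.1,2.7,0,0,0,0],[1.1,2.7,0,0,0,0],[1.1,2.7,0,0,0,0],[1.1,2.7,0,0,0,0],[1.1,2.7,0,0,0,0],[1.1,2.7,0,0,0,0],[1.1,2.7,0,0,0,0]])

```text
time: 1.77
eef_pos: [421.3, -50.2, 253.2]
orientation: [0.993, 0.12, -0.0, -0.0]
contact_force: [0.6, -1.3, -0.9]
gripper_width: 0.527
```

Request:
servo_tool(commands=[[1.1,2.7,0,0,0,0],[1.1,2.7,0,0,0,0],[1.1,2.7,0,0,0,0],[1.1,2.7,0,0,0,0],[1.1,2.7,0,0,0,0],[1,2.6,0,0,0,0],[1,2.6,0,0,0,0],[0.5,2,0,0,0,0],[0,0.5,0,0,0,0],[0,0,0,0,0,0]])

```text
time: 2.6
eef_pos: [500.9, 161.3, 252.9]
orientation: [0.993, 0.121, -0.0, 0.0]
contact_force: [0.2, 0.0, 0.1]
gripper_width: 0.524
```

```bash
python3 - <<'E'
from cell import r
from h import *
import cv2
c=r.calibration('wrist');im=r.read_camera('wrist')
p=proj(c,[525.6,208.2,20]);print('pred disc',p,'tcp',r.read_state()['eef_pos'])
g=im[...,:3].copy();cv2.imwrite('pics/w1.png',g[:,:,::-1])
x,y=map(int,p);np.set_printoptions(linewidth=200)
# bright segmentation, largest blob near prediction
m=((im.min(2)>140)&(im.max(2).astype(int)-im.min(2)<40)).astype(np.uint8)
n,l,st,ce=cv2.connectedComponentsWithStats(m)
for i in range(1,n):
    if st[i,4]>300: print(st[i],ce[i],ray(c,ce[i],20))
E
```

```text
pred disc [273.81067136 175.01689498] tcp [500.62335097 160.28601693 252.84429053]
[ 582  114   58  194 6402] [617.00312402 224.05154639] [ 560.88433421 -133.95561325   20.        ]
[ 140  141   51   53 1838] [164.02992383 167.26332971] [507.50538966 311.17701586  20.        ]
[ 249  145   53   54 2248] [274.81761566 171.1930605 ] [529.36953569 208.01935154  20.        ]
[  0 180  77  21 491] [ 37.97352342 192.9796334 ] [453.32159409 427.10912948  20.        ]
[    0   221   225   239 24492] [ 72.99546791 331.918504  ] [305.99792013 386.28699414  20.        ]
[ 247  321   40   99 2359] [267.51928783 373.77660025] [304.61995064 168.49391182  20.        ]
[ 530  379  110   83 3457] [602.0127278  415.02892682] [ 344.03657371 -227.96499869   20.        ]
[ 138  423   54   57 1638] [172.05250305 456.68986569] [157.92175622 258.52656897  20.        ]
[ 441  423   54   57 1622] [460.05117139 456.54377312] [244.17850614 -86.94243526  20.        ]
```

View pics/w1.png

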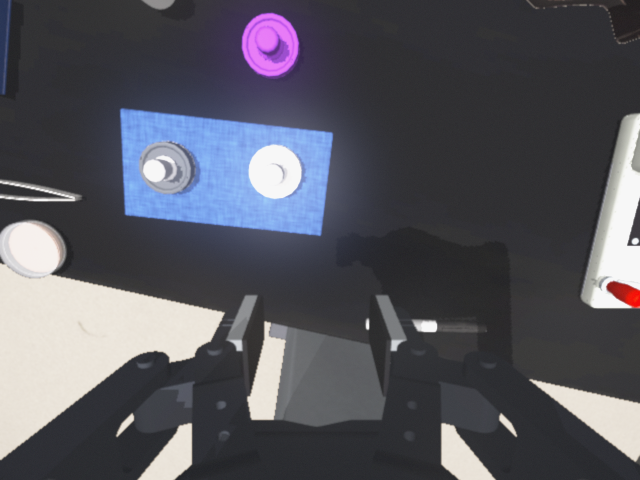

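The wrist view shows the white standard knob-up at (275,172), with the grey one left of it at (164,167) and the purple one off the mat at (268,45). The white one is the match, and the position agrees with the top view to about 3 mm.

Request:
servo_tool(commands=[[1.3,2.4,-3,0,0,0],[1.3,2.3,-3,0,0,0],[0,0,-3,0,0,0],[0,0,-3,0,0,0],[0,0,-3,0,0,0],[0,0,-2,0,0,0],[0,0,-1.5,0,0,0],[0,0,-1,0,0,0],[0,0,-0.8,0,0,0],[0,0,0,0,0,0]])

```text
time: 3.48
eef_pos: [526.6, 206.2, 49.3]
orientation: [0.993, 0.12, -0.001, 0.0]
contact_force: [0.2, -0.2, -0.8]
gripper_width: 0.53
```

Request:
servo_tool(commands=[[0,0,0,0,0,0],[0,0,0,0,0,0],[0,0,0,0,0,0],[0,0,0,0,0,0],[0,0,0,0,0,0],[0,0,0,0,0,0],[0,0,0,0,0,0],[0,0,0,0,0,0]], jaw=1.0, force=30)

```text
time: 4.15
eef_pos: [528.0, 207.5, 51.5]
orientation: [0.993, 0.12, 0.001, -0.0]
contact_force: [-0.7, -1.7, 6.9]
gripper_width: 0.22
```

Request:
servo_tool(commands=[[0,0,1,0,0,0],[0,0,2,0,0,0],[0,0,2.5,0,0,0],[0,-1,2.5,0,0,0],[0.3,-2,2,0,0,0],[0.5,-3,0,0,0,0],[0.5,-3,0,0,0,0],[0.5,-3,0,0,0,0],[0.5,-3,0,0,0,0],[0.5,-3,0,0,0,0]])

```text
time: 4.98
eef_pos: [555.0, 26.1, 151.0]
orientation: [0.993, 0.12, 0.0, -0.0]
contact_force: [0.6, -0.4, -2.7]
gripper_width: 0.217
```

Request:
servo_tool(commands=[[0.5,-3,0,0,0,0],[0.5,-3,0,0,0,0],[0.5,-3,0,0,0,0],[0.5,-3,0,0,0,0],[0,-3,0,0,0,0],[0,-3,0,0,0,0],[0,-2,0,0,0,0],[0,-0.7,0,0,0,0],[0,0,0,0,0,0],[0,0,0,0,0,0]])

```text
time: 5.82
eef_pos: [574.9, -179.2, 150.5]
orientation: [0.993, 0.12, -0.0, -0.0]
contact_force: [-0.3, -0.6, -2.5]
gripper_width: 0.217
```

```bash
python3 - <<'E'
from cell import r
from h import *
import cv2
for n in('wrist','top'):
    im=r.read_camera(n);c=r.calibration(n)
    cv2.imwrite(f'pics/{n}2.png',im[:,:,::-1])
s=r.read_state();print(s['eef_pos'],s['orientation'],s['contact_force'],s['gripper_width'])
c=r.calibration('wrist');t=s['eef_pos']
for dz in(-28,-30,-32): print(dz,proj(c,[t[0],t[1],t[2]+dz]))
c=r.calibration('top');print(proj(c,[t[0],t[1],t[2]-30]))
E
```

```text
[ 575.0422776  -178.35168604  150.35307606] [ 9.92715683e-01  1.20480027e-01 -2.28875412e-04 -2.87652531e-04] [ 0.36620917  0.09592496 -1.42065645] 0.21480153994202414
-28 [313.83635334 307.12224186]
-30 [313.86626758 305.09274889]
-32 [313.89550056 303.10947437]
[396.73392567 210.54361621]
```

View pics/wrist2.png

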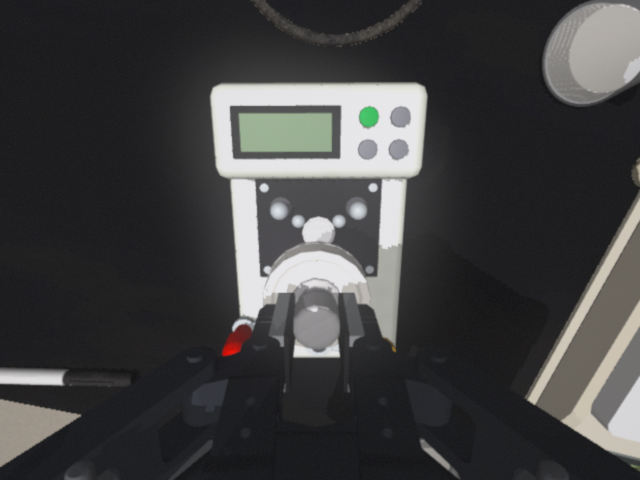

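The wrist view shows the disc held by the knob over the deck. Its rim spans x 263–369, with its front edge at about y 243–255. The posts at (279,209) and (358,209) and the seats and port are free ahead. I'll work out the disc's offset in the grip.

```bash
python3 - <<'E'
from cell import r
from h import *
s=r.read_state();c=r.calibration('wrist');t=np.array(s['eef_pos']);a=np.radians(13.9)
ex=np.array([np.cos(a),np.sin(a),0]);ey=np.array([-ex[1],ex[0],0])
for dx in(-3,0,3):
  C=t+dx*ex
  for h in(-31.5,-47.5):
    q=C+[0,0,h]
    print(dx,h,'front',proj(c,q+25*ex).round(),'left',proj(c,q+25*ey).round(),'right',proj(c,q-25*ey).round())
m=np.array([582.02,-178.02,0])
for n,p in dict(postL=(17.8,25.4,44),postR=(17.8,-25.4,44),port=(0,0,28)).items():
  print(n,proj(c,m+p[0]*ex+p[1]*ey+[0,0,p[2]]))
d=t-m;print('tcp in meter',d@ex,d@ey)
E
```

```text
-3 -31.5 front [314. 258.] left [260. 309.] right [368. 310.]
-3 -47.5 front [314. 247.] left [264. 295.] right [364. 295.]
0 -31.5 front [314. 252.] left [259. 304.] right [368. 304.]
0 -47.5 front [314. 241.] left [264. 289.] right [364. 289.]
3 -31.5 front [314. 245.] left [259. 298.] right [369. 298.]
3 -47.5 front [314. 235.] left [264. 284.] right [364. 284.]
postL [276.76346952 215.07391591]
postR [356.72141605 215.09534977]
port [316.70570187 235.16190845]
tcp in meter -6.853070425435488 1.3542714824591486
```

```bash
python3 - <<'E'
import cv2
im=cv2.imread('pics/wrist2.png')
cv2.imwrite('pics/w2c.png',cv2.resize(im[180:370,220:410],None,fx=3,fy=3,interpolation=cv2.INTER_CUBIC))
E
```

```text
(no output)
```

View pics/w2c.png

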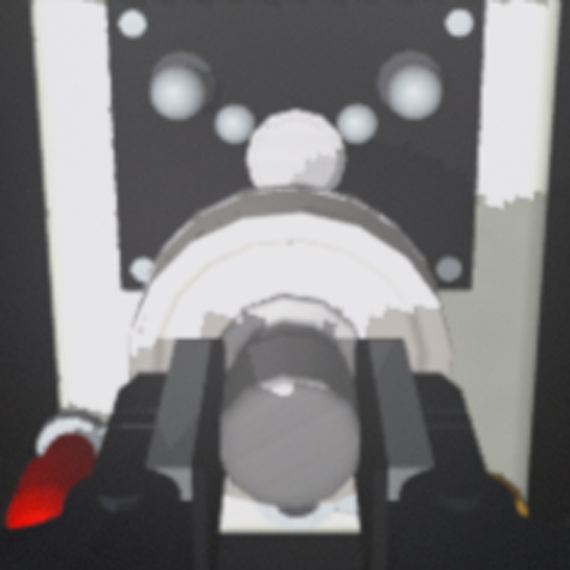

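Request:
servo_tool(commands=[[0.3,0,-1,0,0,0],[0,0,-1.5,0,0,0],[0,0,-1.5,0,0,0],[0,0,-1,0,0,0],[0,0,-0.8,0,0,0],[0,0,-0.5,0,0,0],[0,0,-0.3,0,0,0],[0,0,0,0,0,0],[0,0,0,0,0,0]])

```text
time: 6.67
eef_pos: [578.5, -179.7, 84.6]
orientation: [0.993, 0.12, 0.0, 0.0]
contact_force: [-0.8, -0.7, -2.0]
gripper_width: 0.214
```

Request:
servo_tool(commands=[[0,0,-0.1,0,0,0],[0,0,-0.1,0,0,0],[0,0,0,0,0,0]])

```text
time: 6.92
eef_pos: [578.4, -179.8, 82.6]
orientation: [0.993, 0.12, 0.0, 0.0]
contact_force: [-0.0, 0.5, -2.1]
gripper_width: 0.215
```

Request:
servo_tool(commands=[[0,0,-0.1,0,0,0],[0,0,0,0,0,0]])

```text
time: 7.08
eef_pos: [578.2, -179.8, 81.3]
orientation: [0.993, 0.12, 0.0, 0.0]
contact_force: [-0.4, -0.1, -1.5]
gripper_width: 0.215
```

Request:
servo_tool(commands=[[0,0,-0.1,0,0,0],[0,0,0,0,0,0]])

```text
time: 7.25
eef_pos: [578.2, -179.7, 80.2]
orientation: [0.993, 0.12, -0.0, -0.0]
contact_force: [-0.3, -0.7, -1.5]
gripper_width: 0.221
```

Request:
servo_tool(commands=[[0,0,-0.1,0,0,0],[0,0,0,0,0,0]])

```text
time: 7.42
eef_pos: [578.3, -179.7, 79.4]
orientation: [0.993, 0.12, 0.0, 0.0]
contact_force: [-1.2, 0.0, 0.3]
gripper_width: 0.215
```

Request:
servo_tool(commands=[[0,0,-0.05,0,0,0],[0,0,0,0,0,0]])

```text
time: 7.58
eef_pos: [578.4, -179.8, 79.2]
orientation: [0.993, 0.12, 0.0, 0.0]
contact_force: [-1.7, 0.5, 3.1]
gripper_width: 0.216
```

Request:
servo_tool(commands=[[0,0,-0.05,0,0,0],[0,0,0,0,0,0]])

```text
time: 7.75
eef_pos: [578.5, -179.8, 79.1]
orientation: [0.993, 0.12, 0.0, 0.0]
contact_force: [-2.3, 0.4, 7.8]
gripper_width: 0.218
```

Request:
servo_tool(commands=[[0,0,0.05,0,0,0],[0,0,0,0,0,0],[0,0,0,0,0,0],[0,0,0,0,0,0],[0,0,0,0,0,0]], jaw=3.6)

```text
time: 8.17
eef_pos: [578.2, -179.7, 78.7]
orientation: [0.993, 0.12, -0.0, -0.0]
contact_force: [-0.8, -0.2, -0.3]
gripper_width: 0.421
```

Request:
servo_tool(commands=[[0,0,0.5,0,0,0],[0,0,1,0,0,0],[0,0,2,0,0,0],[0,0,2,0,0,0],[-1,-0.2,0,0,0,0],[-2,-0.5,0,0,0,0],[-2,-0.4,0,0,0,0],[0,0,0,0,0,0],[0,0,0,0,0,0]])

```text
time: 8.92
eef_pos: [527.2, -190.9, 134.1]
orientation: [0.993, 0.119, -0.0, -0.0]
contact_force: [0.8, 0.1, 0.3]
gripper_width: 0.42
```

Request:
servo_tool(commands=[[0,0,0,0,0,0],[0,0,0,0,0,0],[0,0,0,0,0,0],[0,0,0,0,0,0]], jaw=0)

```text
time: 9.25
eef_pos: [528.8, -190.6, 133.7]
orientation: [0.993, 0.12, 0.0, 0.0]
contact_force: [-0.5, 0.5, -0.3]
gripper_width: 0.003
```

```bash
python3 - <<'E'
from cell import r
from h import *
import cv2
s=r.read_state();c=r.calibration('wrist');t=np.array(s['eef_pos']);a=np.radians(13.9)
im=r.read_camera('wrist')
ex=np.array([np.cos(a),np.sin(a),0]);ey=np.array([-ex[1],ex[0],0])
m=np.array([582.02,-178.02,0]);d=t-m;print(t,'tcp in meter',d@ex,d@ey,s['gripper_width'])
for n,p in dict(postL=(17.8,25.4,44),postR=(17.8,-25.4,44),front=(25,0,48),l=(0,25,48),rr=(0,-25,48),kn=(0,0,72)).items():
  print(n,proj(c,m+p[0]*ex+p[1]*ey+[0,0,p[2]]).round(1))
cv2.imwrite('pics/w3.png',cv2.resize(im[130:400,150:480],None,fx=2.2,fy=2.2,interpolation=cv2.INTER_CUBIC)[:,:,::-1])
E
```

```text
[ 528.7626818  -190.59891542  133.74170257] tcp in meter -54.71956476478406 0.5833407803157654 0.002920341040717835
postL [269.4 137.2]
postR [361.2 137.2]
front [315.3 123.3]
l [270.4 170.6]
rr [360.2 170.5]
kn [315.2 175.6]
```

View pics/w3.png

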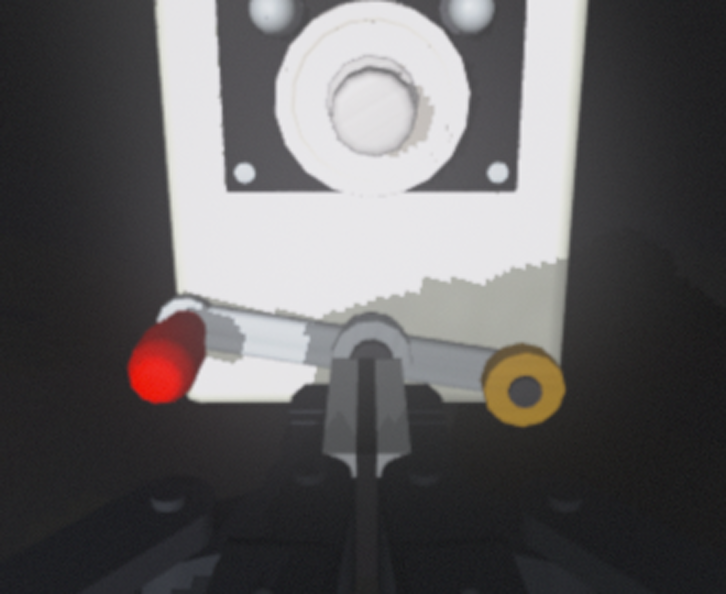

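The wrist view shows the disc seated at crop (372,98), just short of both posts at (272,10) and (470,10). It is about 3.7 mm short and centred. Next I lower the closed fingers in front and nudge.

Request:
servo_tool(commands=[[0,0,-1.5,0,0,0],[0,0,-2,0,0,0],[0,0,-2,0,0,0],[0,0,-1.2,0,0,0],[0,0,-0.8,0,0,0],[0.5,0.1,0,0,0,0],[0.45,0.1,0,0,0,0],[0.2,0.05,0,0,0,0],[0,0,0,0,0,0],[0,0,0,0,0,0]])

```text
time: 10.13
eef_pos: [540.5, -188.3, 59.7]
orientation: [0.993, 0.12, 0.001, 0.0]
contact_force: [-0.0, 0.3, 0.2]
gripper_width: -0.002
```

Request:
servo_tool(commands=[[0.1,0.024,0,0,0,0],[0.1,0.024,0,0,0,0],[0,0,0,0,0,0]])

```text
time: 10.38
eef_pos: [542.0, -187.8, 59.1]
orientation: [0.993, 0.12, 0.0, 0.0]
contact_force: [-0.7, 0.2, 0.0]
gripper_width: -0.001
```

Request:
servo_tool(commands=[[0.1,0.024,0,0,0,0],[0.1,0.024,0,0,0,0],[0,0,0,0,0,0]])

```text
time: 10.63
eef_pos: [543.9, -187.2, 58.8]
orientation: [0.993, 0.12, 0.0, 0.0]
contact_force: [-0.3, 0.8, -0.7]
gripper_width: 0.003
```

Request:
servo_tool(commands=[[0.1,0.024,0,0,0,0],[0.1,0.024,0,0,0,0],[0,0,0,0,0,0]])

```text
time: 10.88
eef_pos: [546.0, -186.7, 58.8]
orientation: [0.993, 0.12, 0.0, 0.0]
contact_force: [0.4, -0.2, 0.5]
gripper_width: 0.003
```

Request:
servo_tool(commands=[[0.05,0.012,0,0,0,0],[0,0,0,0,0,0]])

```text
time: 11.05
eef_pos: [546.3, -186.6, 58.8]
orientation: [0.993, 0.12, -0.0, -0.0]
contact_force: [-0.4, -0.2, 0.3]
gripper_width: -0.003
```

Request:
servo_tool(commands=[[0.05,0.012,0,0,0,0],[0,0,0,0,0,0]])

```text
time: 11.22
eef_pos: [546.8, -186.5, 58.8]
orientation: [0.993, 0.12, -0.0, -0.0]
contact_force: [-0.4, -0.6, 0.1]
gripper_width: 0.0
```

Request:
servo_tool(commands=[[0.05,0.012,0,0,0,0],[0,0,0,0,0,0]])

```text
time: 11.38
eef_pos: [547.3, -186.4, 58.8]
orientation: [0.993, 0.12, -0.0, -0.0]
contact_force: [-0.3, 1.1, 0.1]
gripper_width: -0.0
```

Request:
servo_tool(commands=[[0.05,0.012,0,0,0,0],[0,0,0,0,0,0]])

```text
time: 11.55
eef_pos: [547.8, -186.3, 58.8]
orientation: [0.993, 0.12, 0.0, 0.0]
contact_force: [-0.3, -0.1, -0.4]
gripper_width: -0.001
```

Request:
servo_tool(commands=[[0.05,0.012,0,0,0,0],[0,0,0,0,0,0]])

```text
time: 11.72
eef_pos: [548.3, -186.1, 58.8]
orientation: [0.993, 0.12, 0.0, -0.0]
contact_force: [-0.5, 0.5, 0.4]
gripper_width: -0.001
```

Request:
servo_tool(commands=[[0.05,0.012,0,0,0,0],[0,0,0,0,0,0]])

```text
time: 11.88
eef_pos: [548.6, -186.0, 58.8]
orientation: [0.993, 0.12, -0.0, -0.0]
contact_force: [-1.4, -0.3, 0.7]
gripper_width: 0.003
```

Request:
servo_tool(commands=[[0.05,0.012,0,0,0,0],[0,0,0,0,0,0]])

```text
time: 12.05
eef_pos: [548.7, -185.9, 58.7]
orientation: [0.993, 0.12, -0.001, -0.0]
contact_force: [-2.8, -1.5, 0.9]
gripper_width: 0.002
```

Request:
servo_tool(commands=[[0.05,0.012,0,0,0,0],[0,0,0,0,0,0]])

```text
time: 12.22
eef_pos: [548.9, -185.8, 58.6]
orientation: [0.993, 0.12, -0.001, -0.0]
contact_force: [-5.2, -1.1, 1.3]
gripper_width: -0.002
```

Request:
servo_tool(commands=[[-0.4,-0.1,0,0,0,0],[-0.8,-0.2,0,0,0,0],[-0.8,-0.2,0,0,0,0],[0,0,1.5,0,0,0],[0,0,2,0,0,0],[0,0,2,0,0,0],[0,0,2,0,0,0],[0,0,0,0,0,0],[0,0,0,0,0,0]])

```text
time: 12.97
eef_pos: [530.0, -191.2, 134.9]
orientation: [0.993, 0.12, 0.001, 0.001]
contact_force: [-0.3, 0.5, 0.0]
gripper_width: -0.006
```

```bash
python3 - <<'E'
from cell import r
from h import *
import cv2
s=r.read_state();c=r.calibration('wrist');t=np.array(s['eef_pos']);a=np.radians(13.9)
im=r.read_camera('wrist')
ex=np.array([np.cos(a),np.sin(a),0]);ey=np.array([-ex[1],ex[0],0])
m=np.array([582.02,-178.02,0]);d=t-m;print(t,'tcp in meter',d@ex,d@ey)
for n,p in dict(postL=(17.8,25.4,44),postR=(17.8,-25.4,44),front=(25,0,48),back=(-25,0,48),l=(0,25,48),rr=(0,-25,48),knob=(0,0,72)).items():
  q=proj(c,m+p[0]*ex+p[1]*ey+[0,0,p[2]]);print(n,q.round(1),'crop',((q-[235,90])*4.5).round())
cv2.imwrite('pics/w4.png',cv2.resize(im[90:220,235:400],None,fx=4.5,fy=4.5,interpolation=cv2.INTER_CUBIC)[:,:,::-1])
E
```

```text
[ 530.03602205 -191.21919476  134.88581367] tcp in meter -53.632520895729925 -0.32466662990868506
postL [267.8 139.5] crop [148. 223.]
postR [358.9 139.4] crop [557. 222.]
front [313.2 125.8] crop [352. 161.]
back [313.5 216.1] crop [353. 568.]
l [268.9 172.6] crop [152. 372.]
rr [357.9 172.5] crop [553. 371.]
knob [313.1 177.7] crop [352. 395.]
```

View pics/w4.png

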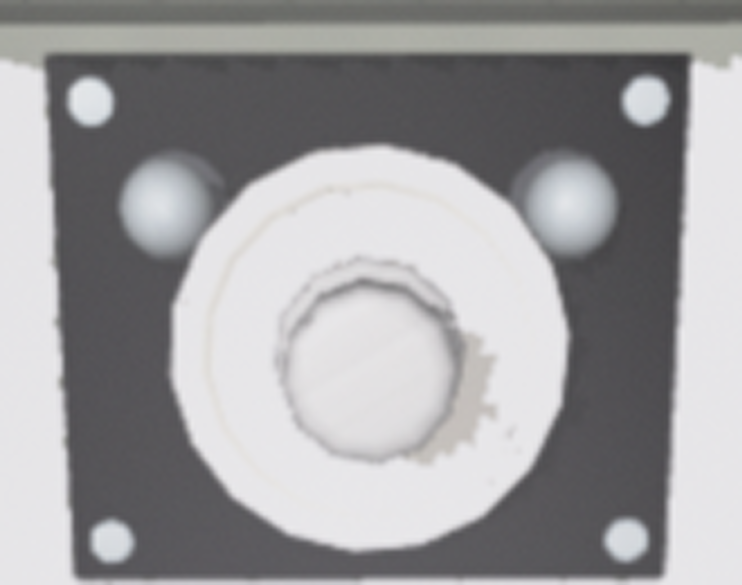

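Disc centre x is about 370 and the posts are at 165 and 567, so it is symmetric. The rim meets both post balls, and the nudge ended at 5 N straight along the meter axis. Now the lever.

Request:
servo_tool(commands=[[-0.5,0.5,0,0,0,7],[-0.5,0.5,0,0,0,7],[-0.5,0.5,0,0,0,7],[-0.5,0.5,0,0,0,7],[-0.5,0.5,0,0,0,7],[-0.5,0.5,0,0,0,7],[0,0.5,0,0,0,7],[0,0.5,0,0,0,7],[0,0.5,0,0,0,7],[0,0.35,0,0,0,7]], jaw=4.5, force=20)

```text
time: 13.85
eef_pos: [498.6, -141.7, 132.4]
orientation: [0.742, 0.67, -0.001, -0.001]
contact_force: [0.2, 0.2, 0.3]
gripper_width: 0.528
```

Request:
servo_tool(commands=[[0,0,0,0,0,7],[0,0,0,0,0,3],[0,0,0,0,0,0],[0,0,0,0,0,0]])

```text
time: 14.18
eef_pos: [499.0, -142.1, 132.8]
orientation: [0.684, 0.729, -0.0, -0.001]
contact_force: [0.1, 0.1, 0.3]
gripper_width: 0.524
```

```bash
python3 - <<'E'
from cell import r
from h import *
import cv2
s=r.read_state();c=r.calibration('wrist');im=r.read_camera('wrist')
print(s['eef_pos'],s['orientation'],s['joints'][5])
q=s['orientation'];print('jaw',np.degrees(np.arctan2(*R.from_quat(q).apply([0,1,0])[[1,0]])))
hs=cv2.cvtColor(im,cv2.COLOR_RGB2HSV);m=((hs[...,1]>150)&(hs[...,2]>80)&((hs[...,0]<8)|(hs[...,0]>172))).astype(np.uint8)
n,l,st,ce=cv2.connectedComponentsWithStats(m)
print([(st[i].tolist(),ce[i]) for i in range(1,n) if st[i,4]>150])
for z in(40,58,72):print(z,proj(c,[499.6,-142.3,z]))
# same for tcp axis
t=s['eef_pos'];print('tcp',proj(c,[t[0],t[1],58]))
E
```

```text
[ 498.97139016 -142.13937532  132.79112911] [ 6.84137584e-01  7.29352412e-01 -3.88592276e-04 -8.20972811e-04] -0.3644387813396446
jaw 3.6643464684358027
[([306, 260, 28, 29, 646], array([319.53560372, 274.14086687]))]
40 [315.78637723 256.96222589]
58 [315.72257371 267.34523486]
72 [315.66516574 276.68747032]
tcp [314.64297273 267.01503865]
```

Request:
servo_tool(commands=[[0,0,-1.5,0,0,0],[0,0,-2,0,0,0],[0,0,-1.5,0,0,0],[0,0,-1,0,0,0],[0,0,-0.5,0,0,0],[0,0,0,0,0,0]])

```text
time: 14.73
eef_pos: [499.1, -142.1, 67.7]
orientation: [0.684, 0.73, -0.0, -0.001]
contact_force: [0.2, -0.2, 1.0]
gripper_width: 0.528
```

Request:
servo_tool(commands=[[0,0,0,0,0,0],[0,0,0,0,0,0],[0,0,0,0,0,0],[0,0,0,0,0,0],[0,0,0,0,0,0]], jaw=1.0, force=20)

```text
time: 15.15
eef_pos: [500.3, -142.5, 69.6]
orientation: [0.683, 0.73, 0.0, 0.001]
contact_force: [-0.7, -0.3, 3.4]
gripper_width: 0.2
```

```bash
python3 - <<'E'
from cell import r
import numpy as np
s=r.read_state();t=np.array(s['eef_pos'][:2]);print(s['eef_pos'],s['contact_force'],s['gripper_width'])
a=np.radians(13.92);p=np.array([582.02,-178.02])-81*np.array([np.cos(a),np.sin(a)])
d=t-p;r0=np.hypot(*d);b0=np.degrees(np.arctan2(*d[::-1]));print('pivot',p,'rad',r0,b0)
prev=None
for k in range(0,24):
    b=np.radians(93.9+min(5*k,105));q=p+55*np.array([np.cos(b),np.sin(b)])
    if prev is not None: print(5*k,((q-prev)/10).round(2),q.round(1))
    prev=q
E
```

```text
[ 500.29790214 -142.47779727   69.55673721] [-0.6584839  -0.25561784  3.44179114] 0.19997346716117514
pivot [ 503.39876207 -197.50591662] rad 55.11541754555326 93.22523273450597
5 [-0.48 -0.05] [ 494.9 -143.2]
10 [-0.47 -0.09] [ 490.2 -144.1]
15 [-0.46 -0.14] [ 485.6 -145.5]
20 [-0.45 -0.18] [ 481.1 -147.2]
25 [-0.43 -0.21] [ 476.8 -149.4]
30 [-0.41 -0.25] [ 472.7 -151.9]
35 [-0.39 -0.28] [ 468.9 -154.7]
40 [-0.36 -0.32] [ 465.3 -157.9]
45 [-0.33 -0.35] [ 462.  -161.4]
50 [-0.3  -0.37] [ 459.  -165.1]
55 [-0.27 -0.4 ] [ 456.3 -169.1]
60 [-0.23 -0.42] [ 454.  -173.3]
65 [-0.19 -0.44] [ 452.1 -177.7]
70 [-0.15 -0.45] [ 450.6 -182.3]
75 [-0.11 -0.47] [ 449.4 -186.9]
80 [-0.07 -0.47] [ 448.7 -191.7]
85 [-0.03 -0.48] [ 448.4 -196.5]
90 [ 0.01 -0.48] [ 448.5 -201.2]
95 [ 0.05 -0.48] [ 449.1 -206. ]
100 [ 0.09 -0.47] [ 450.  -210.7]
105 [ 0.14 -0.46] [ 451.4 -215.3]
110 [0. 0.] [ 451.4 -215.3]
115 [0. 0.] [ 451.4 -215.3]
```

Request:
servo_tool(commands=[[-0.48,-0.05,0,0,0,5],[-0.47,-0.09,0,0,0,5],[-0.46,-0.14,0,0,0,5],[-0.45,-0.18,0,0,0,5],[-0.43,-0.21,0,0,0,5],[-0.41,-0.25,0,0,0,5],[-0.39,-0.28,0,0,0,5],[-0.36,-0.32,0,0,0,5]])

```text
time: 15.82
eef_pos: [465.9, -158.2, 69.5]
orientation: [0.391, 0.921, -0.0, 0.001]
contact_force: [0.0, -2.4, 3.8]
gripper_width: 0.204
```

Request:
servo_tool(commands=[[-0.33,-0.35,0,0,0,5],[-0.3,-0.37,0,0,0,5],[-0.27,-0.4,0,0,0,5],[-0.23,-0.42,0,0,0,5],[-0.19,-0.44,0,0,0,5],[-0.15,-0.45,0,0,0,5],[-0.11,-0.47,0,0,0,5],[0,0,0,0,0,0]])

```text
time: 16.48
eef_pos: [450.2, -187.7, 69.5]
orientation: [0.097, 0.995, -0.001, 0.001]
contact_force: [-0.2, -3.3, 4.3]
gripper_width: 0.201
```

Request:
servo_tool(commands=[[-0.07,-0.47,0,0,0,5],[-0.03,-0.48,0,0,0,5],[0.01,-0.48,0,0,0,5],[0,0,0,0,0,0]])

```text
time: 16.82
eef_pos: [449.4, -201.8, 69.5]
orientation: [-0.033, 0.999, -0.001, 0.001]
contact_force: [-0.3, -3.1, 5.9]
gripper_width: 0.201
```

Request:
servo_tool(commands=[[0.05,-0.48,0,0,0,5],[0.09,-0.47,0,0,0,5],[0,0,0,0,0,0]])

```text
time: 17.07
eef_pos: [450.6, -211.0, 69.4]
orientation: [-0.12, 0.993, -0.001, 0.001]
contact_force: [-0.4, -1.9, 7.6]
gripper_width: 0.2
```

Request:
servo_tool(commands=[[0.07,-0.23,0,0,0,2.5],[0.07,-0.23,0,0,0,2.5],[0,0,0,0,0,0]])

```text
time: 17.32
eef_pos: [451.9, -215.4, 69.4]
orientation: [-0.162, 0.987, -0.001, 0.0]
contact_force: [-1.2, -3.4, 5.9]
gripper_width: 0.199
```

Request:
servo_tool(commands=[[0.03,-0.1,0,0,0,0],[0,0,0,0,0,0]])

```text
time: 17.48
eef_pos: [452.0, -215.9, 69.4]
orientation: [-0.161, 0.987, -0.0, 0.0]
contact_force: [0.1, -1.8, 7.7]
gripper_width: 0.202
```

Request:
servo_tool(commands=[[0.03,-0.1,0,0,0,0],[0,0,0,0,0,0]])

```text
time: 17.65
eef_pos: [452.1, -216.2, 69.4]
orientation: [-0.161, 0.987, 0.0, 0.0]
contact_force: [-0.8, 3.1, 9.2]
gripper_width: 0.199
```

Request:
servo_tool(commands=[[0.03,-0.1,0,0,0,0],[0,0,0,0,0,0]])

```text
time: 17.82
eef_pos: [452.1, -216.3, 69.4]
orientation: [-0.161, 0.987, 0.001, -0.0]
contact_force: [-0.2, 7.5, 11.3]
gripper_width: 0.198
```

Request:
servo_tool(commands=[[0.03,-0.1,0,0,0,0],[0,0,0,0,0,0]])

```text
time: 17.98
eef_pos: [452.1, -216.4, 69.3]
orientation: [-0.161, 0.987, 0.002, -0.0]
contact_force: [0.5, 13.8, 13.2]
gripper_width: 0.198
```

The lever is at its stop: position holds while the force rises to 14 N. I'll relax, release, lift off and look.

Request:
servo_tool(commands=[[-0.06,0.2,0.05,0,0,0],[0,0,0,0,0,0]])

```text
time: 18.15
eef_pos: [452.1, -216.1, 69.5]
orientation: [-0.162, 0.987, 0.0, 0.0]
contact_force: [1.0, 2.1, 2.3]
gripper_width: 0.204
```

Request:
servo_tool(commands=[[0,0,0,0,0,0],[0,0,0,0,0,0],[0,0,0,0,0,0],[0,0,0,0,0,0],[0,0,1,0,0,0],[0,0,2,0,0,0],[0,0,2.5,0,0,0],[-1,0,2.5,0,0,0],[0,0,0,0,0,0],[0,0,0,0,0,0]], jaw=4.0)

```text
time: 18.98
eef_pos: [442.5, -217.4, 151.0]
orientation: [-0.163, 0.987, -0.001, 0.001]
contact_force: [-0.5, -0.8, -0.5]
gripper_width: 0.468
```

Request:
servo_tool(commands=[[-0.5,0,2,0,0,-7],[-1,0,2,0,0,-7],[-1,0,2,0,0,-7],[-1,0,2,0,0,-7],[-1,0,1,0,0,-7],[0,0,0,0,0,-7],[0,0,0,0,0,-7],[0,0,0,0,0,-7],[0,0,0,0,0,0]])

```text
time: 19.73
eef_pos: [396.6, -216.7, 238.6]
orientation: [0.321, 0.947, 0.0, -0.001]
contact_force: [0.3, -0.7, -0.4]
gripper_width: 0.469
```

```bash
python3 - <<'E'
from cell import r
import cv2,numpy as np
s=r.read_state();print(s['eef_pos'],s['contact_force'])
w=r.read_camera('wrist');t=r.read_camera('top');cv2.imwrite('pics/topf.png',t[:,:,::-1])
a=cv2.resize(t[160:268,350:432],None,fx=5,fy=5,interpolation=cv2.INTER_CUBIC)
b=cv2.resize(t[170:290,140:260],(380,380))
b=cv2.copyMakeBorder(b,0,160,0,0,cv2.BORDER_CONSTANT)
cv2.imwrite('pics/f.png',np.hstack([a,b])[:,:,::-1])
cv2.imwrite('pics/fw.png',w[:,:,::-1])
E
```

```text
[ 396.60442537 -216.73714684  238.64103578] [ 0.25911053 -0.68130717 -0.42864214]
```

View pics/f.png

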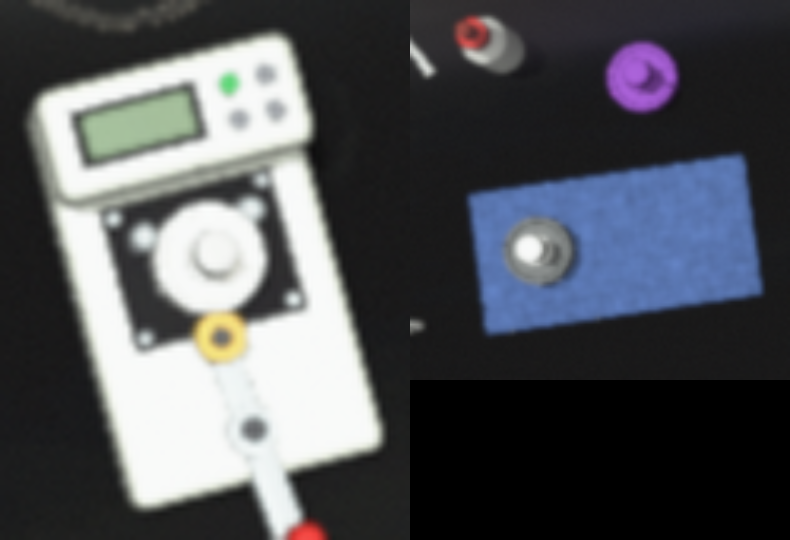

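View pics/fw.png

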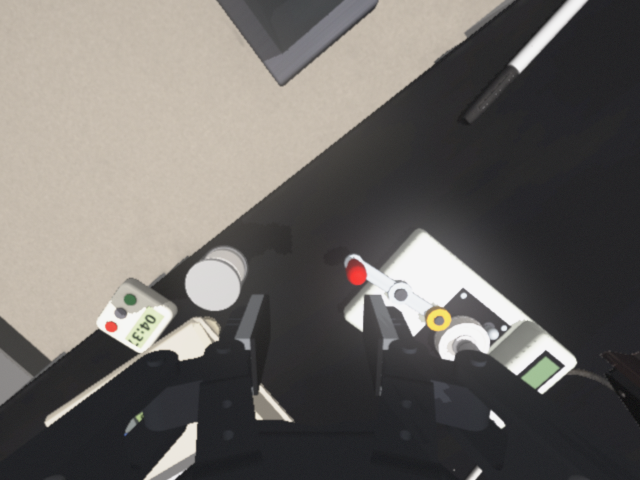

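The top view shows the disc on the seats against both posts and the roller at (221,337) on the front of its rim. The handle points to the front with its knob at (305,533). The grey standard and the bottle are in place, and the jar stands upright in the wrist view.

```bash
python3 - <<'E'
import cv2
from cell import r
a=cv2.imread('pics/top0.png');b=cv2.imread('pics/topf.png')
for n,(x,y) in dict(jar=(459,297),bottle=(165,184),grey=(180,249)).items():
    s=lambda i,k:i[y-k:y+k,x-k:x+k]
    m=cv2.matchTemplate(s(b,18),s(a,12),cv2.TM_CCOEFF_NORMED);print(n,cv2.minMaxLoc(m)[1::2],'unmoved=(6,6)')
print(r.finish_job())
E
```

```text
jar (0.5047506093978882, (10, 12)) unmoved=(6,6)
bottle (0.9891205430030823, (6, 6)) unmoved=(6,6)
grey (0.999871015548706, (6, 6)) unmoved=(6,6)
the job is handed in; nothing more can be done
None
```

```bash
python3 - <<'E'
from cell import r
from h import *
c=r.calibration('wrist');print(proj(c,[384.9,-325.2,53]),ray(c,[214,285],53))
E
python3 -c "
import cv2
b=cv2.imread('pics/topf.png');cv2.imwrite('pics/j.png',cv2.resize(b[240:340,400:520],None,fx=4,fy=4))"
```

```text
the job is handed in; nothing more can be done
```

View pics/j.png

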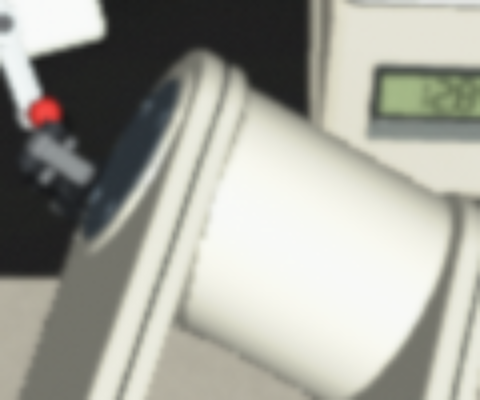

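The white standard is on the seat balls against both posts, the lever is at its stop, and the job was handed in at about 20 s of the 61 s allowed.

- **Standard:** I set it knob-up about 4 mm short of the posts, then nudged it along the meter's axis with closed fingers. The nudge ended at about 5 N straight back along that axis. The wrist picture then showed it centred, with its rim against both post balls.
- **Lever:** I swung it only after that. At the end the knob stopped moving while the force rose to about 14 N. I then let go and lifted clear. The last top picture shows the roller on the front of the rim and the handle pointing to the front.
- **Bystanders:** Image matching found the grey standard and the dropper bottle unmoved.
- **Failed check:** The same matching disagreed for the sample jar (score 0.50). The top picture shows the arm covering the jar at that moment, so that check tells nothing. The last wrist picture shows the jar upright on the bench, and no force reading during the moves looked like a knock. I could not measure its position again after handing in.

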